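# Fit the telescopic divider into the condiment tray

### The job

Lower the telescopic divider, still short, into the steel tray so that its black foot drops into the channel on the end wall, and let go; then take it again by its two sprung buttons, squeeze them flush and pull the sleeve to its next hole, so that the buttons spring out and its end sits under the tray's in-turned rim. Then stand the tall narrow spice jar upright in the empty compartment in front of the divider. Leave the wide jar and the two ramekins where they are.

Things in the scene. Friction and masses are not known exactly. Their poses are not given: they have to be found in the camera images.
- tray: Fixed low tray of 3 mm bare sheet steel, 246 x 220 x 53 mm. Origin: counter level, where the divider's middle plane goes, midway between the end walls; x away from the robot, y left (yaw -0.2 to 0.3). Inside x -100 to +140, y -107 to +107 mm, floor 3 mm up, walls 53 mm high. Foot channel on the left (+y) end wall, in-turned rim on the right (-y) one; ramekins in the rear part.
- tray_slot (a point): Centre of the foot channel at the floor (tray 0, +101.5, +3 mm). It stands on the inside of the +y wall, open at the top: space 53 mm wide (x), 11 mm deep (y +96 to +107), closed in front by two 4 mm flanges with a 32 mm gap between (front faces y +92); 50 mm high, mouth flared up to z 57. The flanges hold the foot back when the sleeve is pulled, after up to 5 mm of play.
- tray_rim (a point): Middle of the free edge of the flat rim that turns 16 mm inwards along the whole -y end wall, on its underside (tray frame 0, -91, +50.5 mm). The other three walls have only a rolled edge.
- front_compartment (a point): Centre of the empty compartment in front of the divider (x -100 to -14 mm in the tray), on the tray's floor (tray frame -57, 0, +3 mm).
- divider: Loose telescopic bar standing on its long edge, 155 mm long when short, 0.34 kg: steel inner bar in an aluminium sleeve 28 mm thick (x), 44 tall. Origin: underside, between the two buttons; y along the bar to its foot (starts to the left, yaw up to 0.5 rad). Carry it by the plain sleeve at y +25 mm, near its centre of mass. Seated, its origin is 0 to 5 mm to -y of the tray's, 3 mm up.
- divider_foot (a point): Underside of the black foot plate on the inner bar, middle of its thickness (divider frame 0, +104, 0 mm). The plate is 48 mm wide (x), 44 tall and 6 thick (y +101 to +107); the bar beside it is 14 mm thick.
- sleeve_end (a point): Outer face of the sleeve's black end plate (44 mm wide, 44 tall, 6 thick), 22 mm above the underside, 48 mm to the -y side of the buttons when short, 98 mm when lengthened. Moves with the sleeve. In its final place it is 97 to 105 mm to the -y side of the tray's origin.
- sleeve (a joint): How far the sleeve is pulled out, away from the foot, m: 0 in the first hole (start), 0.050 in the next; about 1 mm of play either way. Short, it spans y -42 to +67 mm of the divider. With both buttons flush it takes 6 to 11 N over the first 10 mm and about 6 N after. At the next hole the buttons spring out by themselves and stop it dead.
- button_a (a joint): Domed 14 mm steel button on the divider's -x face, at y 0, 24 mm above the underside, in a 16 mm hole (next hole: 50 mm nearer the foot). Travel in m: 0 sprung out, standing 6.5 mm proud (41 mm over both); 0.0065 flush; 0.009 behind the sleeve's wall, which keeps it in once the sleeve has moved 15 mm. Spring 1.3 N out, 2.3 N flush. Pinch both between the pads.
- button_b (a joint): The same button on the divider's +x face, facing button_a; 0 sprung out, 0.0065 flush.
- spice_jar: The jar to put in the tray: tall narrow glass jar with a green cap, 46 mm dia., 106 mm tall, 0.09 to 0.16 kg. Origin: centre of its underside, z up. The two jars may have changed places.
- wide_jar: Bystander: wide squat jar with a green cap, 68 mm dia., 84 mm tall. Origin: centre of its underside.
- salt_ramekin: Bystander in the tray's rear compartment: white ramekin 70 mm dia., 42 mm tall; origin: centre of its underside.
- chili_ramekin: Bystander in the tray's rear compartment: dark ramekin 58 mm dia., 34 mm tall; origin: centre of its underside.
- knife_box: Fixed knife block with handles standing up to about 0.24 m high, beside the way between the right half of the counter and the tray (75 x 170 mm; origin: centre of its underside): pass in front of it (x below 0.5) or well above.
Not all that is in view belongs to the job. Leave any orange or purple look-alike of the spice_jar alone.

How it is judged:
By the outcome, as a careful person would: the job done as asked, in the order asked, and still so for the second after the job is handed in, with the robot touching nothing.
It also fails if it takes over 72 s, if anything falls off the work surface, if the arm or the gripper's body presses on something with over 40 N, if the wrist force passes 120 N, or if a joint passes its speed limit or range.

### The arm

A 6-joint arm with a two-finger parallel gripper is mounted at the origin on a cart in front of the work surface, level with it; the furniture and walls round the work are solid. World frame = base frame: x ahead of the robot, y to its left, z up, the work surface at z = 0. Lengths are in m, angles in rad, forces in N, time in s.
With the tool pointing down it reaches from about 0.275 to 0.875 m from the base axis. Payload 12.5 kg.
Tool frame: the origin (TCP) lies between the finger pads; the fingertips stand 25 mm ahead of it and the grasp point (between the pads) lies 6 mm ahead of it (nose_length is the z of the fingertips in the tool frame, in m); z points along the fingers, y is the line along which they close (so a half turn about z gives the same grasp; the last joint's range is limited). The gripper opens to 85 mm and grips with 20 to 120 N. Pads are 22 mm wide; open, the fingers measure 114 mm over their backs; the gripper's body (76 mm by 85 mm) begins 54 mm behind the grasp point. The pads swing forward as they close: fully open they stand 13 mm farther back than shut.
Start: joints at [-1.406, 0.351, 1.652, -0, 1.139, -0.085], TCP at [0.136, -0.533, 0.236] pointing down, gripper open.
Joint ranges: [-2.75, 2.75], [-0.79, 2.1], [0.01, 2.65], [-1.57, 4.71], [0.07, 3.14], [-2.87, 2.87]. Speed limits (rad/s): [2.22, 2.22, 2.79, 3.14, 3.14, 3.14].

### API

Orientations are given as a rotation vector (axis times angle).
In Python, from plant import * gives the robot as it stands. The module is installed in compiled form; this text tells all that it offers. Calls block until the motion is done:
- goto(position, orientation): joint-space move of the TCP to a pose.
- servo_line(position, v=0.15, ori=None, max_force=None): straight line of the TCP; ori=None keeps the orientation; v is the mean speed in m/s. With max_force (N) it stops when the force on the tool has changed by that much, and returns True; else False.
- set_joints(angles): joint-space move.
- gripper_to(opening, force=None): finger opening in m; force is the grip in N (None keeps the last); returns when the fingers have stopped.
- dwell(seconds).
- inverse_kinematics(position, orientation): joint angles nearest the present ones, or None.
- grab_frame(name): name is "scene" or "top"; returns (picture, depth): 480x640x3 uint8, red, green, blue; 480x640 float32, m along the optical axis (not along the pixel's ray), 0 where there is no reading.
- get_calibration(name): a dict with "fx", "fy", "cx", "cy" (pixels), "rvec" (rotation vector, rad) and "tvec" (3), from world to camera coordinates, as OpenCV has them. Camera axes: x right, y down, z forward; pixel columns grow to the right and rows downward; lengths in m; the calibration is good to about 2 mm. A picture is of the moment at which its call begins. get_calibration takes no time and is no camera call.
A pose or a line that the arm cannot do raises IKError and nothing moves.
- job_done(): hands the job in; it is judged then, once.
Readings, each from a call of its own:
- get_time_s(): time.
- get_qpos(): joint angles.
- get_joint_velocities(): joint speeds.
- get_joint_efforts(): joint torques, N m.
- get_eef_pos(): TCP position.
- get_tool_rot(): TCP orientation.
- get_contact_force(): force on the tool from outside, world axes, zero at the start.
- get_moment(): the same for the moment, N m.
- get_width(): finger opening in m.
- get_gripper_force(): force on a finger pad.
Only numpy, scipy, OpenCV 4.12 (cv2) and the standard library are available. Lean on these libraries where they do the work, as an engineer would, in place of code of your own. Each camera call takes 0.05 s, during which the arm holds its last target. There are 200 camera calls.

## Working session

There is one attempt and no reset: what is moved stays moved. The work goes in short steps, each a Python script; the robot and the scene stay as the last script left them, time stands still between calls to the robot, and variables do not carry over. Pictures are saved under pics/ and viewed, at most 10 in all, crops included, and the job is handed in when it is done.

```bash
mkdir -p pics; cat > h.py <<'E'
from plant import *
import numpy as np, cv2
from scipy.spatial.transform import Rotation as R
def cam(n):
    c=get_calibration(n); K=np.array([[c['fx'],0,c['cx']],[0,c['fy'],c['cy']],[0,0,1]]); 
    return K,R.from_rotvec(np.array(c['rvec']).ravel()).as_matrix(),np.array(c['tvec']).ravel()
def cloud(n,d):
    K,M,t=cam(n); v,u=np.mgrid[0:480,0:640]
    P=np.stack([(u-K[0,2])/K[0,0]*d,(v-K[1,2])/K[1,1]*d,d],-1)
    W=(P-t)@M; W[d<=0]=np.nan
    return W
def ray(n,uv,z):
    K,M,t=cam(n); uv=np.atleast_2d(uv).astype(float)
    r=np.c_[(uv-K[:2,2])/[K[0,0],K[1,1]],np.ones(len(uv))]@M; o=-M.T@t
    return o+r*((z-o[2])/r[:,2])[:,None]
def down(yaw): # tool z down, tool y along world angle yaw
    y=np.array([np.cos(yaw),np.sin(yaw),0]); z=np.array([0,0,-1.]); x=np.cross(y,z)
    return R.from_matrix(np.c_[x,y,z]).as_rotvec()
E
python3 - <<'E'
from h import *
for n in("scene","top"):
    p,d=grab_frame(n); cv2.imwrite(f"pics/{n}0.png",p[...,::-1]); np.save(f"{n}d0.npy",d)
    K,M,t=cam(n); print(n,K[0,0],-M.T@t,(M[2]).round(2),(d>0).mean())
print(get_time_s(),get_tool_rot(),get_width(),R.from_rotvec(get_tool_rot()).as_matrix().round(2))
E
```

```text
scene 570.026700708929 [0.06115409 0.77441394 1.12936816] [ 0.34 -0.6  -0.73] 0.9373079427083333
top 497.72818224996956 [ 0.24669103 -0.07947619  1.50681065] [ 0.19  0.01 -0.98] 0.9959049479166666
0.1 [-3.11606006e+00 -3.91211792e-01  6.99901521e-05] 0.08563143030612597 [[ 0.97  0.25 -0.  ]
 [ 0.25 -0.97  0.  ]
 [ 0.   -0.   -1.  ]]
```

View pics/top0.png

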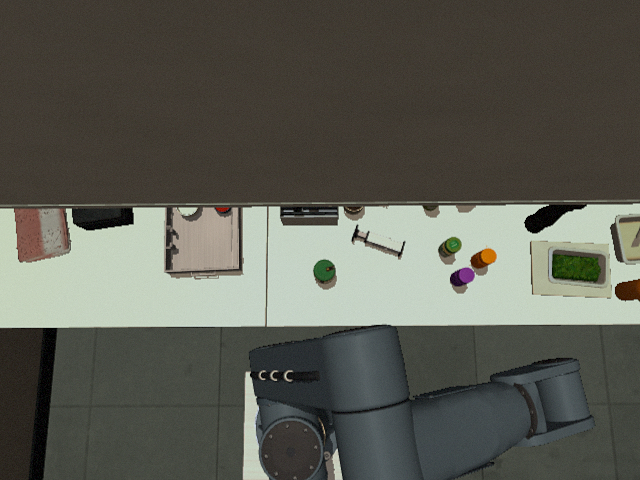

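View pics/scene0.png

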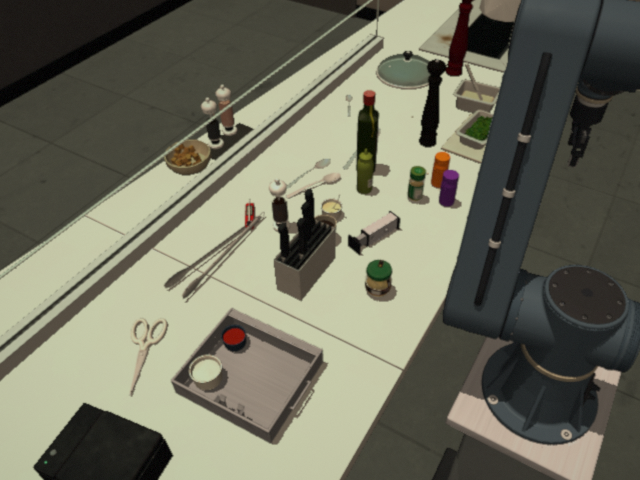

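```bash
python3 - <<'E'
from h import *
T=cv2.imread("pics/top0.png");S=cv2.imread("pics/scene0.png")
def crop(I,x,y,w,h,W,H): return cv2.resize(I[y:y+h,x:x+w],(W,H),interpolation=cv2.INTER_CUBIC)
A=np.vstack([np.hstack([crop(T,155,200,100,75,400,300),crop(T,340,215,80,60,400,300)]),np.hstack([crop(S,160,300,180,135,400,300),crop(S,335,190,80,60,400,300)])])
cv2.imwrite("pics/c.png",A)
Wt=cloud("top",np.load("topd0.npy"));Ws=cloud("scene",np.load("scened0.npy"))
print("cabinet",np.round([Wt[100,320],Wt[200,100],Wt[200,300],Wt[200,500]],3), "counter",np.round([Wt[300,100],Wt[300,450],Wt[262,255]],3))
print("knife", Wt[205:226,280:340][...,2].max(), Ws[200:290,275:335].reshape(-1,3)[Ws[200:290,275:335,2].ravel()>.05].max(0))
for n,W,I in(("top",Wt,T),("scene",Ws,S)):
    hsv=cv2.cvtColor(I,cv2.COLOR_BGR2HSV)
    m=((cv2.inRange(hsv,(40,90,30),(85,255,255))>0)).astype(np.uint8)
    k,l,s,c=cv2.connectedComponentsWithStats(m)
    for i in range(1,k):
        if s[i,4]>25: 
            q=W[l==i]; z=np.nanpercentile(q[:,2],90); print(n,"green",s[i],c[i].round(1),np.nanmedian(q,0).round(3),"top",z.round(3), np.nanmean(q[q[:,2]>z-.008],0).round(4))
# divider points
for n,W,(x0,x1,y0,y1) in(("top",Wt,(345,412,220,262)),("scene",Ws,(342,406,205,255))):
    q=W[y0:y1,x0:x1].reshape(-1,3); q=q[(q[:,2]>.036)&(q[:,2]<.055)]
    r=cv2.minAreaRect((q[:,:2]*1000).astype(np.float32)); print(n,"div",len(q),np.median(q[:,2]),r)
# tray
for n,W,(x0,x1,y0,y1) in(("top",Wt,(155,250,203,285)),("scene",Ws,(165,330,300,440))):
    q=W[y0:y1,x0:x1].reshape(-1,3); q=q[(q[:,2]>.046)&(q[:,2]<.062)]
    r=cv2.minAreaRect((q[:,:2]*1000).astype(np.float32)); print(n,"tray",len(q),np.median(q[:,2]),r,cv2.boxPoints(r).round(1).tolist())
E
```

```text
cabinet [[ 0.35  -0.078  1.302]
 [ 0.349  0.091  1.144]
 [ 0.349 -0.061  1.14 ]
 [ 0.35  -0.215  1.134]] counter [[ 0.359  0.604 -0.005]
 [ 0.354 -0.456 -0.004]
 [ 0.472  0.134  0.002]]
knife nan [0.78763254 0.05698621 0.23877486]
top green [445 237  16  16 154] [452.7 244.6] [ 0.503 -0.445  0.105] top 0.109 [ 0.504  -0.4463  0.1062]
top green [ 552  254   49   28 1073] [575.5 267.2] [ 0.444 -0.813  0.054] top 0.061 [ 0.4442 -0.8172  0.0582]
top green [314 260  21  21 328] [323.4 270.3] [ 0.432 -0.074  0.084] top 0.088 [ 0.4348 -0.0756  0.085 ]
scene green [466 116  26  24 390] [479.6 128.2] [ 0.444 -0.803  0.053] top 0.058 [ 0.4448 -0.8061  0.0552]
scene green [411 166  14  15 170] [417.3 173.1] [ 0.502 -0.434  0.102] top 0.106 [ 0.5032 -0.4402  0.1031]
scene green [409 185  12  14  65] [411.5 190.6] [ 0.508 -0.424  0.041] top 0.061 [ 0.5025 -0.4224  0.0601]
scene green [367 260  24  21 372] [378.6 270.7] [ 0.433 -0.068  0.083] top 0.086 [ 0.4344 -0.0687  0.0826]
top div 469 0.043626904360859156 ((530.9580688476562, -240.06494140625), (154.40188598632812, 44.33221435546875), 69.99691009521484)
scene div 446 0.041599609018611795 ((530.939208984375, -236.09286499023438), (160.91233825683594, 47.36796188354492), 70.72884368896484)
top tray 763 0.05384673765015756 ((537.7106323242188, 289.0717468261719), (197.18536376953125, 225.5447998046875), 1.9289301633834839) [[435.3999938964844, 398.5], [443.0, 173.0], [640.0, 179.6999969482422], [632.5, 405.1000061035156]]
scene tray 1909 0.05314433731618442 ((565.2081298828125, 293.096923828125), (250.779296875, 225.15713500976562), 1.8093860149383545) [[436.29998779296875, 401.70001220703125], [443.3999938964844, 176.60000610351562], [694.0999755859375, 184.5], [687.0, 409.6000061035156]]
```

View pics/c.png

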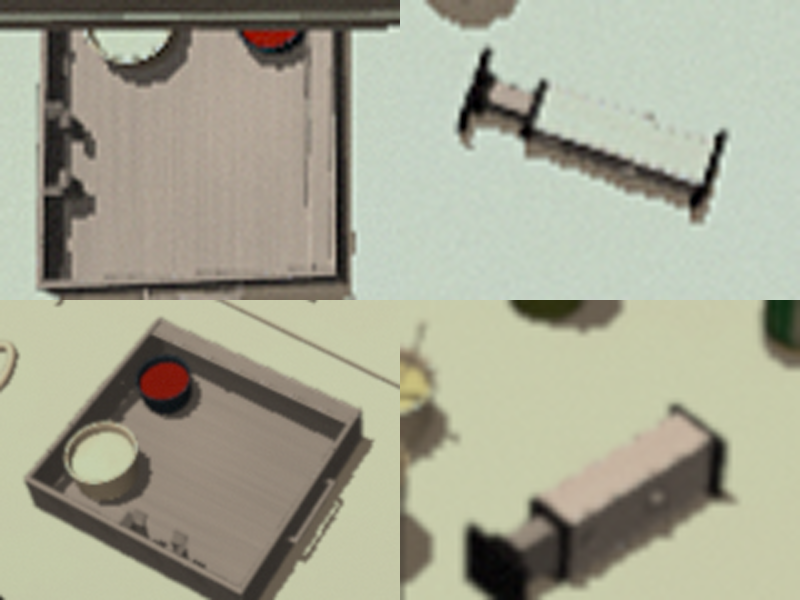

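The top view shows the divider at (352–405, 225–258) with its foot to the left. The tray is at (165–242, 205–275), with the channel on its left wall. The spice jar is at (453, 245) and the wide jar at (323, 270). The measured sizes and heights match what was given, so I'm picking up the divider.

```bash
python3 - <<'E'
from h import *
yaw=-0.3425; g=np.array([.5295,-.2422,.030]); o=down(yaw)
gripper_to(0.06,40)
goto([g[0],g[1],.16],o); print(get_time_s(),get_eef_pos())
servo_line(g,v=.12,max_force=15); print(get_eef_pos())
gripper_to(0.02,40); print("w",get_width(),get_gripper_force())
servo_line([g[0],g[1],.24],v=.2); print("w",get_width(),get_contact_force())
o2=down(0.033)
goto([.43,-.05,.27],down(-.1)); 
c,s=np.cos(.033),np.sin(.033); p=np.array([.5445,.2945])+np.array([-s,c])*.0225
goto([p[0],p[1],.20],o2)
servo_line([p[0],p[1],.105],v=.12)
print(p,get_eef_pos(),get_width(),get_time_s(),get_contact_force())
L=[]
for n in("top","scene"):
    f,d=grab_frame(n); cv2.imwrite(f"pics/{n}1.png",f[...,::-1]); np.save(f"{n}d1.npy",d)
    x,y=(150,195) if n=="top" else (160,280); w,h=(100,75) if n=="top" else (200,150)
    L.append(cv2.resize(f[y:y+h,x:x+w,::-1],None,fx=400/w,fy=300/h,interpolation=cv2.INTER_CUBIC))
cv2.imwrite("pics/c1.png",np.hstack(L))
E
```

```text
2.275 [ 0.52918886 -0.24306277  0.16019243]
[ 0.5299038  -0.24243292  0.03071383]
w 0.027462844636763305 39.87743899226189
w 0.027091021966532375 [-0.26317294  0.10561246 -4.18786451]
[0.54375763 0.31698775] [0.54424415 0.31715907 0.10584159] 0.026749784399074605 8.3583 [-0.44865168  0.07783756 -3.71654654]
```

View pics/c1.png

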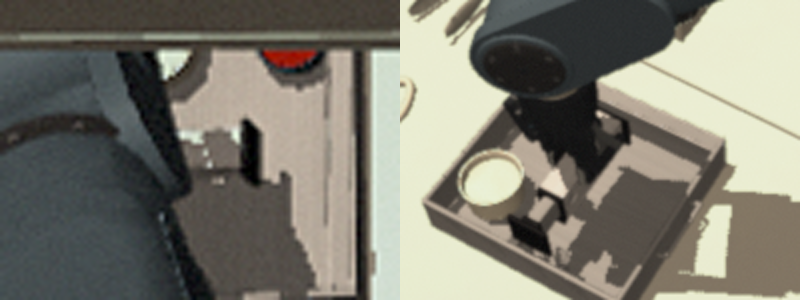

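```bash
python3 - <<'E'
from h import *
Wt=cloud("top",np.load("topd0.npy"));Ws=cloud("scene",np.load("scened0.npy"))
Ws1=cloud("scene",np.load("scened1.npy"));Wt1=cloud("top",np.load("topd1.npy"))
S1=cv2.imread("pics/scene1.png").max(2);T1=cv2.imread("pics/top1.png").max(2)
yaw=.033;c,s=np.cos(yaw),np.sin(yaw);O=np.array([.5445,.2945])
def tf(q): d=q[...,:2]-O; return np.stack([d[...,0]*c+d[...,1]*s,-d[...,0]*s+d[...,1]*c,q[...,2]],-1)*1000
def q5(a): return np.nanpercentile(a,[2,10,50,90,98]).round(1)
for n,W in(("top",Wt),("scene",Ws)):
    t=tf(W).reshape(-1,3); z=t[:,2]
    rim=t[(z>47)&(z<60)&(abs(t[:,0]-20)<140)&(abs(t[:,1])<125)]
    f=rim[(rim[:,0]<-85)&(abs(rim[:,1])<80)]; print(n,"front wall x",q5(f[:,0]),"slope",np.polyfit(f[:,1],f[:,0],1)[0].round(4))
    l=rim[(rim[:,1]>80)&(rim[:,0]>40)&(rim[:,0]<135)]; print(" left wall y (x>40)",len(l),q5(l[:,1]))
    l=rim[(rim[:,1]>85)&(rim[:,0]<-40)&(rim[:,0]>-90)]; print(" left wall y (x<-40)",len(l),q5(l[:,1]))
    r=rim[(rim[:,1]<-80)&(abs(rim[:,0])<70)]; print(" right rim y",len(r),q5(r[:,1]))
    b=rim[(rim[:,0]>120)&(abs(rim[:,1])<60)]; print(" back x",len(b),q5(b[:,0]) if len(b) else 0)
    ch=t[(z>30)&(z<62)&(t[:,1]>80)&(t[:,1]<103)&(abs(t[:,0])<45)]; print(" channel",ch[np.argsort(ch[:,0])].round(0).astype(int).tolist()[:70])
m=(S1<45)
t=tf(Ws1); sel=(t[...,2]>70)&(t[...,2]<126)&(t[...,1]>85)&(t[...,1]<125)&(abs(t[...,0])<45)
v,u=np.nonzero(sel); print("foot px",u.min(),u.max(),v.min(),v.max()); a=t[sel]; print(len(a),"x",q5(a[:,0]),"y",q5(a[:,1]),"z",q5(a[:,2]))
top=a[a[:,2]>110]; print("top",q5(top[:,0]),q5(top[:,1]))
t=tf(Wt1); sel=(t[...,2]>100)&(t[...,2]<126)&(t[...,1]<-20)&(t[...,1]>-80)&(abs(t[...,0])<45)
a=t[sel]; print("end plate top-view",len(a),"x",q5(a[:,0]),"y",q5(a[:,1]),"z",q5(a[:,2]))
E
```

```text
top front wall x [-105.  -104.  -101.7  -99.7  -98.6] slope -0.0054
 left wall y (x>40) 31 [ 99.8 100.1 102.6 104.6 105. ]
 left wall y (x<-40) 39 [ 99.3 100.1 102.2 104.5 105.4]
 right rim y 303 [-115.9 -115.  -106.4  -97.7  -96.8]
 back x 0 0
 channel [[-45, 99, 34], [-44, 101, 46], [-42, 99, 36], [-42, 102, 55], [-42, 102, 35], [-41, 100, 49], [-39, 101, 37], [-39, 102, 54], [-38, 101, 49], [-37, 101, 58], [-36, 101, 39], [-35, 102, 46], [-35, 88, 60], [-34, 86, 58], [-34, 92, 59], [-34, 95, 58], [-34, 101, 58], [-34, 98, 57], [-33, 102, 36], [-31, 95, 57], [-31, 98, 57], [-31, 101, 57], [-30, 93, 53], [-30, 86, 50], [-30, 85, 32], [-30, 91, 33], [-30, 92, 50], [-30, 89, 48], [-28, 84, 55], [-28, 101, 58], [-28, 86, 38], [-28, 87, 54], [-26, 101, 50], [-26, 84, 44], [-26, 82, 60], [-25, 98, 58], [-24, 101, 39], [-24, 102, 54], [-23, 91, 44], [-22, 83, 57], [-22, 86, 40], [-21, 88, 52], [-21, 101, 38], [-21, 99, 54], [-19, 83, 58], [-19, 86, 40], [-19, 101, 58], [-17, 90, 46], [-17, 102, 47], [-16, 100, 44], [-14, 101, 51], [-12, 102, 56], [-12, 99, 55], [-11, 103, 34], [-10, 101, 
[... 1189 characters left out ...]
], [-21, 89, 53], [-21, 86, 61], [-21, 87, 58], [-21, 87, 54], [-20, 92, 49], [-20, 95, 36], [-20, 93, 45], [-19, 92, 40], [-19, 93, 49], [-19, 88, 54], [-19, 92, 52], [-18, 92, 34], [-18, 94, 42], [-18, 93, 45], [-18, 89, 49], [-18, 89, 45], [-17, 87, 54], [-17, 93, 35], [-16, 89, 52], [-16, 88, 54], [-16, 93, 45], [-15, 84, 52], [-15, 92, 48], [-15, 89, 47], [-14, 86, 54]]
foot px 214 236 385 408
315 x [-25.3 -22.3  -4.   14.4  19.4] y [ 86.   90.2 105.1 106.9 107.3] z [ 77.8  84.7 108.2 118.1 120.3]
top [-24.2 -18.3  -3.   13.5  19.4] [ 85.6  89.2 102.4 106.2 106.9]
end plate top-view 150 x [-23.1 -16.9  -3.7  10.4  16.8] y [-52.6 -51.4 -40.6 -24.1 -20.7] z [101.5 107.8 117.8 121.5 123. ]
```

```bash
python3 - <<'E'
from h import *
yaw=.036;O=np.array([.5441,.2906])
o=down(yaw); p=[.54618,.31327]
servo_line([p[0],p[1],.094],v=.1,ori=o); print(get_eef_pos(),get_time_s())
c,s=np.cos(yaw),np.sin(yaw)
def tf(q): d=q[...,:2]-O; return np.stack([d[...,0]*c+d[...,1]*s,-d[...,0]*s+d[...,1]*c,q[...,2]],-1)*1000
def q5(a): return np.nanpercentile(a,[1,10,50,90,99]).round(1)
ts=[];tt=[]
for i in range(4):
    f,d=grab_frame("scene"); ts.append(tf(cloud("scene",d)));f2,d2=grab_frame("top"); tt.append(tf(cloud("top",d2)))
cv2.imwrite("pics/scene2.png",f[...,::-1]);cv2.imwrite("pics/top2.png",f2[...,::-1])
ts=np.median(ts,0);tt=np.median(tt,0)
def box(t,x,y,z): return t[(t[...,0]>x[0])&(t[...,0]<x[1])&(t[...,1]>y[0])&(t[...,1]<y[1])&(t[...,2]>z[0])&(t[...,2]<z[1])]
w=box(ts,(30,135),(90,120),(47,60)); print("scene left wall y",q5(w[:,1]))
w=box(ts,(-115,-85),(-80,-20),(47,60)); print("scene front wall x",q5(w[:,0]))
w=box(ts,(-115,-85),(40,100),(47,60)); print("scene front wall x",q5(w[:,0]))
w=box(ts,(125,155),(-80,80),(47,60)); print("scene back wall x",q5(w[:,0]))
a=box(ts,(-45,45),(85,125),(66,116)); print("foot x",q5(a[:,0]),"y",q5(a[:,1]),"z",q5(a[:,2]))
b=a[(a[:,1]>100)]; print("face y",q5(b[:,1]),"x",q5(b[:,0]),"slope",np.polyfit(b[:,0],b[:,1],1)[0])
a=box(ts,(-30,30),(44,68),(98,114)); print("scene sleeve top x",q5(a[:,0]))
a=box(ts,(-30,30),(-60,-20),(85,114)); print("scene end plate",len(a),q5(a[:,0]) if len(a) else 0)
a=box(tt,(-30,30),(-70,-40),(98,116)); print("top end plate x",q5(a[:,0]),"y",q5(a[:,1]))
a=box(tt,(-30,30),(-38,-20),(100,116)); print("top sleeve x",q5(a[:,0]))
w=box(tt,(-115,-85),(-80,-20),(47,60)); print("top front wall x",q5(w[:,0]))
w=box(tt,(-60,60),(-125,-80),(47,60)); print("top right rim y",q5(w[:,1]))
E
```

```text
[0.54594356 0.31289784 0.09345354] 8.725
scene left wall y [ 99.4 107.  110.2 112.  112.7]
scene front wall x [-103.2 -102.8 -101.1  -98.4  -97.5]
scene front wall x [-103.4 -102.9 -101.   -98.4  -97. ]
scene back wall x [138.6 139.8 141.5 144.3 145.8]
foot x [-22.4 -19.2  -1.6  17.6  24.4] y [ 85.4  90.  105.1 106.2 106.6] z [ 66.6  72.7  97.1 105.8 107.4]
face y [100.8 102.4 105.5 106.3 106.7] x [-22.5 -20.6  -0.9  19.3  24.5] slope 0.006830117721209354
scene sleeve top x [-14.  -12.6  -0.3  12.1  15. ]
scene end plate 135 [-21.4 -18.4  -8.1   8.4  14.7]
top end plate x [-21.4 -15.1  -1.3  13.9  19.6] y [-51.4 -51.1 -48.1 -41.7 -40.1]
top sleeve x [-14.5 -12.4  -1.    8.4  11.3]
top front wall x [-104.  -103.3 -101.5  -99.   -97.9]
top right rim y [-111.8 -111.3 -102.5  -93.9  -93.1]
```

Tray-relative offsets are now below 1 mm in both views: foot outer face at 104.3 against the 104.5 target, x +0.5. I'll lower it with a force limit.

```bash
python3 - <<'E'
from h import *
p=[.54600,.31290]
print(get_contact_force())
hit=servo_line([p[0],p[1],.034],v=.05,max_force=10); e=get_eef_pos(); print(hit,e,get_contact_force(),get_width(),get_time_s())
if e[2]<.040:
    gripper_to(.05); dwell(.2); print(get_width(),get_contact_force())
    L=[]
    for n in("top","scene"):
        f,d=grab_frame(n); np.save(f"{n}d3.npy",d); cv2.imwrite(f"pics/{n}3.png",f[...,::-1])
        x,y=(150,195) if n=="top" else (160,290); w,h=(100,75) if n=="top" else (200,150)
        L.append(cv2.resize(f[y:y+h,x:x+w,::-1],None,fx=400/w,fy=300/h,interpolation=cv2.INTER_CUBIC))
    cv2.imwrite("pics/c3.png",np.hstack(L))
E
```

```text
[-0.02554594  0.71247938 -3.92818063]
False [0.54620889 0.31303746 0.0343144 ] [ 0.0953513  -0.21023081 -4.20185576] 0.026935114927791937 10.475
0.04995809597336052 [-0.20462617 -0.6709536   0.4511522 ]
```

```bash
python3 - <<'E'
from h import *
yaw=.036; y=np.array([-np.sin(yaw),np.cos(yaw)])
gripper_to(.062)
o=np.array([.5460,.3129])-.0244*y
g=o+.002*y
servo_line([*g,.033],v=.08,max_force=8); print(get_eef_pos(),get_contact_force())
gripper_to(.02,45); print("w",get_width(),get_gripper_force(),get_contact_force())
e0=get_eef_pos()
t=g-.060*y
print(servo_line([*t,.033],v=.03,max_force=24)); e=get_eef_pos(); print("pulled",(e-e0)[:2]@y,e,get_contact_force(),get_width(),get_time_s())
dwell(.3); print(get_contact_force(),get_eef_pos())
E
```

```text
[0.5469667  0.28992154 0.03306719] [ 0.58914979  0.14111554 -0.55335959]
w 0.027041262212392267 45.65758277167333 [-0.06636373  0.00828951  5.00080463]
True
pulled -0.05449013538180048 [0.54953205 0.23643356 0.03355714] [0.19449945 5.32195759 2.93321752] 0.02689435173819912 13.95
[-0.27251906  5.51835652  2.3171424 ] [0.54950069 0.23649592 0.03352157]
```

View pics/c3.png

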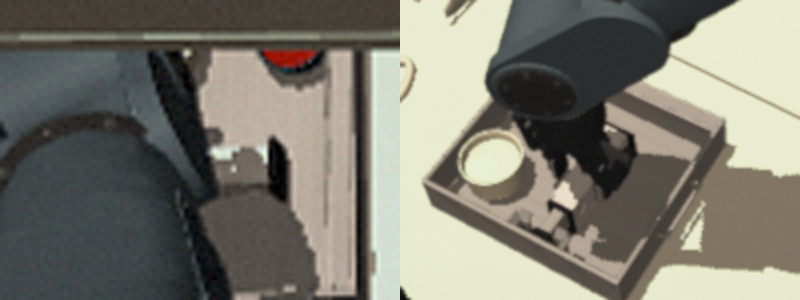

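```bash
python3 - <<'E'
from h import *
e=get_eef_pos()
gripper_to(.047); print(get_width(),get_contact_force())
servo_line([e[0],e[1],.20],v=.15)
goto([.43,-.05,.27],down(-.1))
gripper_to(.072,25)
goto([.506,-.4432,.24],down(-np.pi/4)); print(get_eef_pos(),get_time_s())
L=[]
yaw=.036;O=np.array([.5441,.2906]);c,s=np.cos(yaw),np.sin(yaw)
def tf(q): d=q[...,:2]-O; return np.stack([d[...,0]*c+d[...,1]*s,-d[...,0]*s+d[...,1]*c,q[...,2]],-1)*1000
for n in("top","scene"):
    f,d=grab_frame(n); np.save(f"{n}d4.npy",d); cv2.imwrite(f"pics/{n}4.png",f[...,::-1])
    x,y=(150,200) if n=="top" else (165,295); w,h=(100,75) if n=="top" else (170,127)
    L.append(cv2.resize(f[y:y+h,x:x+w,::-1],(400,300),interpolation=cv2.INTER_CUBIC))
    t=tf(cloud(n,d)); m=(abs(t[...,0])<25)&(abs(t[...,1])<120)&(t[...,2]>41)&(t[...,2]<52); q=t[m]
    print(n,"y",np.percentile(q[:,1],[1,5,95,99]).round(1),"z",np.median(q[:,2]).round(1))
    hsv=cv2.cvtColor(f,cv2.COLOR_RGB2HSV); W=cloud(n,d)
    m=(cv2.inRange(hsv,(40,90,30),(85,255,255))>0)&(abs(W[...,0]-.505)<.04)&(abs(W[...,1]+.443)<.04)&(W[...,2]>.095)
    print(" jar cap",m.sum(),W[m].mean(0).round(4) if m.any() else 0)
cv2.imwrite("pics/c4.png",np.hstack(L))
E
```

```text
0.04697337979945288 [0.149257   0.60998296 0.44365143]
[ 0.50651696 -0.44212111  0.24047136] 18.9083
top y [-111.4 -101.8   95.3  104.8] z 46.2
 jar cap 0 0
scene y [-107.8  -97.4  102.7  111.5] z 45.6
 jar cap 133 [ 0.503  -0.4392  0.102 ]
```

View pics/c4.png

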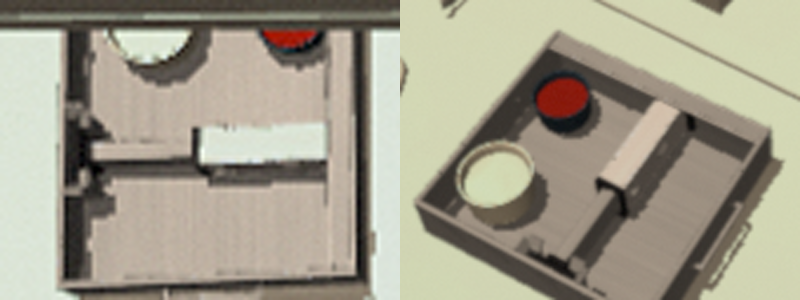

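The divider is lengthened and seated. In the top view the sleeve runs under the rim at crop (325, 140), and the foot is in the channel at crop (75, 140). I'll zoom in on the button before going on to the jar.

```bash
python3 - <<'E'
from h import *
L=[]
for n in("top","scene"):
    F=np.mean([grab_frame(n)[0].astype(float) for _ in range(6)],0)[...,::-1]
    x,y,w,h=(192,226,44,24) if n=="top" else (238,335,66,60)
    C=F[y:y+h,x:x+w]; C=np.clip(C*1.5,0,255).astype(np.uint8)
    L.append(cv2.resize(C,(400,int(400*h/w)),interpolation=cv2.INTER_CUBIC))
H=max(i.shape[0] for i in L); cv2.imwrite("pics/z4.png",np.hstack([cv2.copyMakeBorder(i,0,H-i.shape[0],0,0,cv2.BORDER_CONSTANT) for i in L]))
E
```

```text
(no output)
```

View pics/z4.png

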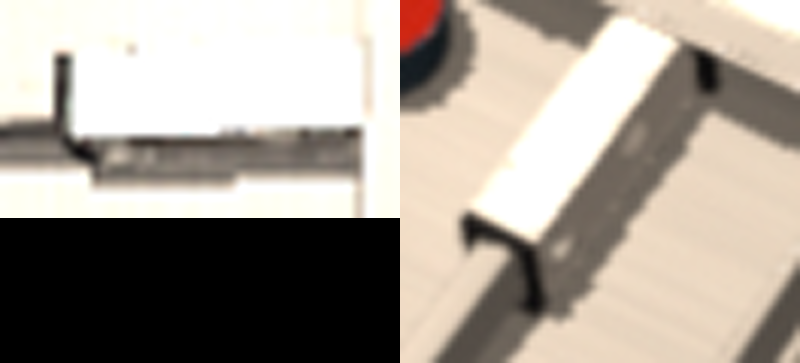

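The button's bright dome shows at crop (560, 245), next to the collar, so it sits in the next hole. The old hole is at (635, 140). Next is the jar.

```bash
python3 - <<'E'
from h import *
j=[.5055,-.4425]; a=down(-np.pi/4)
servo_line([*j,.15],v=.15)
hit=servo_line([*j,.086],v=.08,max_force=8); print(hit,get_eef_pos())
gripper_to(.03,25); w=get_width(); print("w",w,get_gripper_force())
assert .042<w<.049
servo_line([*j,.30],v=.2); print(get_width(),get_contact_force())
goto([.43,-.06,.31],down(-.1))
t=[.4898,.2886]
goto([*t,.24],down(.45)); print(get_eef_pos(),get_width(),get_time_s())
servo_line([*t,.110],v=.12)
L=[]
yaw=.036;O=np.array([.5441,.2906]);c,s=np.cos(yaw),np.sin(yaw)
for n in("top","scene"):
    f,d=grab_frame(n); cv2.imwrite(f"pics/{n}5.png",f[...,::-1])
    x,y=(150,200) if n=="top" else (165,275); w,h=(100,75) if n=="top" else (200,150)
    L.append(cv2.resize(f[y:y+h,x:x+w,::-1],(400,300),interpolation=cv2.INTER_CUBIC))
cv2.imwrite("pics/c5.png",np.hstack(L))
E
```

```text
False [ 0.50575693 -0.44273504  0.08653008]
w 0.0441123745361608 25.285804867744446
0.04464499083285948 [-0.71735895  0.12824302 -1.8231695 ]
[0.49030109 0.28763102 0.24028176] 0.04418307952035601 25.675
```

View pics/c5.png

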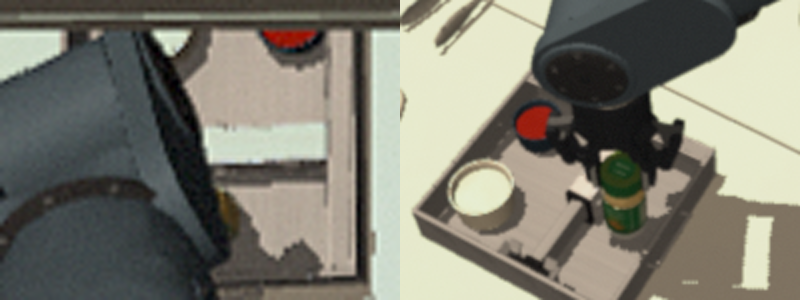

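The jar hangs upright over the front compartment, clear of the divider (scene crop (622, 195)). I'll set it down.

```bash
python3 - <<'E'
from h import *
t=[.4898,.2886]
hit=servo_line([*t,.0885],v=.03,max_force=5); print(hit,get_eef_pos(),get_contact_force())
gripper_to(.062); dwell(.3)
servo_line([*t,.25],v=.15)
goto([.43,-.06,.30],down(-.1)); goto([.35,-.35,.30],down(-.8)); print(get_time_s())
L=[]
yaw=.036;O=np.array([.5441,.2906]);c,s=np.cos(yaw),np.sin(yaw)
def tf(q): d=q[...,:2]-O; return np.stack([d[...,0]*c+d[...,1]*s,-d[...,0]*s+d[...,1]*c,q[...,2]],-1)*1000
for n in("top","scene"):
    f,d=grab_frame(n); cv2.imwrite(f"pics/{n}6.png",f[...,::-1]); q=tf(cloud(n,d))
    m=(abs(q[...,0]+57)<60)&(abs(q[...,1])<60)&(q[...,2]>98); print(n,m.sum(),q[m].mean(0).round(1),np.percentile(q[m][:,2],95).round(1))
    x,y=(150,190) if n=="top" else (165,275); w,h=(110,82) if n=="top" else (200,150)
    L.append(cv2.resize(f[y:y+h,x:x+w,::-1],(400,300),interpolation=cv2.INTER_CUBIC))
cv2.imwrite("pics/c6.png",np.hstack(L))
E
```

```text
True [0.48968946 0.28855758 0.0895956 ] [-0.98699345  0.58335266  5.61417556]
31.9917
top 200 [-54.5  -3.2 107.8] 112.8
scene 363 [-54.6   3.2 106.8] 111.0
```

View pics/c6.png

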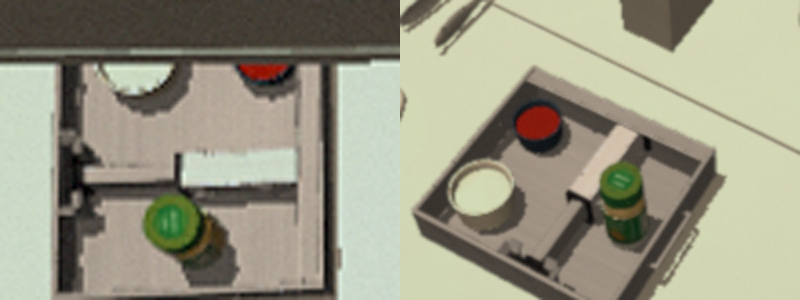

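The jar stands upright in the front compartment (top crop (175, 225), top at about 109 mm). The divider hasn't moved, and the ramekins are where they were.

```bash
python3 -c "
from plant import *
print(job_done())"
```

```text
the job is handed in; nothing more can be done
None
```

The job is handed in at about 32 s: the divider's foot is in the channel, its sleeve is at the next hole with its end under the rim, and the spice jar stands upright in the front compartment; I saw the -x button sprung out but had no view of the +x one.

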